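# Clamp the filter carrier in the optics jig

### The arm

A 6-joint arm with a two-finger parallel gripper is mounted at the origin on the work surface. World frame = base frame: x ahead of the robot, y to its left, z up, the work surface at z = 0. Lengths are in m, angles in rad, forces in N, time in s.
With the tool pointing down it reaches from about 0.3 to 0.875 m from the base axis. Payload 6.4 kg.
Tool frame: the origin (TCP) lies between the finger pads; the fingertips stand 19 mm ahead of it and the grasp point (between the pads) is the TCP (ctrl.tips_ahead is the z of the fingertips in the tool frame, in m); z points along the fingers, y is the line along which they close (so a half turn about z gives the same grasp; the last joint's range is limited). The gripper opens to 85 mm and grips with 20 to 120 N. Pads are 22 mm wide; open, the fingers measure 114 mm over their backs; the gripper's body (76 mm by 85 mm) begins 54 mm behind the grasp point. The pads swing forward as they close: fully open they stand 13 mm farther back than shut.
Start: joints at [1.046, 0.181, 1.607, -0, 1.354, -0.206], TCP at [0.18, 0.546, 0.25] pointing down, gripper open.
Joint ranges: [-2.99, 2.99], [-0.89, 2.07], [0.3, 2.58], [-1.14, 4.28], [0, 2.63], [-3.12, 3.12]. Speed limits (rad/s): [2.57, 2.57, 3.01, 3.14, 3.14, 3.14].

### API

Orientations are given as a unit quaternion [w, x, y, z].
In Python, from bench import readout, vision, ctrl gives the robot as it stands.
- The arm moves only by the tool play_rows, never from a script. Its arguments are lists of equal length, an entry for each row: "xyz": the shift along the tool's x, y, z in mm, a list of three; "rot": the turn, a rotation vector about the tool's x, y, z in rad, a list of three; "grip": the opening, from 0 (shut) to 1 (fully open). In form: {"xyz": [[x, y, z], ...], "rot": [[rx, ry, rz], ...], "grip": [grip, ...]}. A call has exactly 10 rows; each row is the pose to reach, as a shift and turn from the pose commanded when the call began, along the tool's axes at that moment; what a row does not reach only later rows make up. A row lasts 1/8 s, in which the tool goes at most 62.5 mm and 10.7 degrees, less where a joint would pass 70% of its speed; a pose out of reach is approached as far as the arm can. A call with a gripper value outside its range is refused whole. The fingers move at their own pace and stop on an object; the grip force is fixed at half the most. Time passes only in rows, so rows that repeat a pose let the fingers close, or fill a call up. It gives the time, the measured TCP pose, the force, the opening and the grip force at its end, in the units of the state.
- readout.get_obs(): the state, without advancing time (a new reading comes with each control period).
- vision.camera(name): name is "scene" or "top" or "wrist"; returns a dict with "color" (420x560x3 uint8, red, green, blue), "depth" (420x560 float32, m along the optical axis (not along the pixel's ray), 0 where there is no reading), "camera_matrix" (3x3 intrinsics, pixels), "extrinsics" (4x4, takes a point from camera to world coordinates); the wrist camera has in their place "hand_eye" (4x4, takes a point from camera to tool coordinates, whose origin is the TCP and whose axes are the flange's). Camera axes: x right, y down, z forward; pixel columns grow to the right and rows downward; lengths in m; the calibration is good to about 2 mm. A picture is of the moment at which its call begins: read the wrist's pose just before it.
- ctrl.hand_in(): hands the job in; it is judged then, once.
The state is a dict: "time_s": time; "q": joint angles; "dq": joint speeds; "joint_efforts": joint torques, N m; "eef_pos": TCP position; "eef_rot": TCP orientation; "wrist_force": force on the tool from outside, world axes, zero at the start; "torque": the same for the moment, N m; "opening": opening from 0.0 (shut) to 1.0 (fully open); "grasp_force": force on a finger pad.
Only numpy, scipy, OpenCV 4.12 (cv2) and the standard library are available. Lean on these libraries where they do the work, as an engineer would, in place of code of your own. Each camera call takes 0.05 s, during which the arm holds its last target. There are 200 camera calls.

### The job

Without picking anything up, push the black filter carrier along its channel with the fingertips until it is fully home against the end stop, and then push the clamp's lever over past its dead point until it snaps into lock on the carrier. Leave the carrier clamped fully home, back away from the jig, and do not disturb the other things on the bench.

Things in the scene. Friction and masses are not known exactly. Their poses are not given: they have to be found in the camera images.
- jig: Aluminium base plate, 12 mm thick, bolted to the bench; place and yaw vary. Origin: level with the bench, on the centre line of the carrier's channel. x runs along the channel to the end stop, y to the clamp's side, z up. Plate: x -135 to +115, y -45 to +85 mm. Channel rails: tops at z 22, inner faces at y -27 and +27 mm. Clamp bracket: x 32 to 78, y 42 to 82, up to z 64 mm.
- stop_face (a point): Centre of the steel end stop's upper edge on the face that the carrier must meet: jig x +100, y 0, z +46 mm.
- carrier: Loose black metal filter carrier, 140 to 280 g, 110 (x) x 50 (y) mm, between the rails, axes parallel to the jig's. Origin: centre of its underside, jig z 12 mm. Block 25 mm high; an upright glass filter frame near its front (x +28 to +46 mm, 70 mm high). Starts 35 to 65 mm short of the stop; home with its front end (x +55) on the stop: origin at jig x +45 mm. Slides with under 4 N.
- carrier_lip (a point): Centre of the carrier's rear face (carrier x -55 mm), where it is pushed towards the jig's +x; 35 mm above the carrier's underside. The lip is 50 mm wide, 12 mm thick, its top 45 mm above the underside.
- lever (a joint): Clamp lever angle, rad: 0 open (leans 25 degrees from upright to the jig's +y, away from the channel), grows as it is pushed towards -y; upright 0.436, dead point 0.60, end of travel (locked) 1.134, leaning 40 degrees over the channel. A spring resists with about 0.7 N m at 0, falling to nothing at the dead point; beyond it the lever snaps to lock by itself, short of it it springs back.
- lever_pivot (a point): Pivot of lever and clamp arm, fixed at jig x +55, y +60, z +55 mm; its axis is parallel to the jig's x.
- lever_end (a point): Free round end of the lever's grey grip, 112 mm from the pivot; moves with it. Open: 47 mm to the jig's +y of the pivot, 157 mm above the bench. Locked: 72 mm to its -y, 141 mm above the bench. The grip is a 20 mm round bar over the outer 70 mm; the rest a 12 mm rod.
- clamp_foot (a point): Rubber foot of the steel clamp arm, which the lever drives. Open, the arm stands nearly upright over jig x 47 to 63, y 20 to 65 mm, up to 125 mm above the bench; locked, it lies level with the foot on the carrier's block. A carrier not home can have its upright frame under the arm, which keeps the lever from locking.
- screwdriver: Bystander: screwdriver 160 mm long, lying on the bench beside the jig on its -y side. Origin under it.
- beaker: Bystander: glass beaker, 64 mm across, 85 mm high, at the jig's -y side. Origin: centre of its underside.
- vial_jar: Bystander: small jar, 40 mm across, 50 mm high, on the bench at the clamp's side (+y) of the jig, nearer the robot than the lever. Origin: centre of its underside.
- filter_case: Bystander: grey case 55 x 40 x 22 mm on the bench at the clamp's side (+y) of the jig. Origin: centre of its underside.
- wash_bottle: Bystander: white bottle, 64 mm across, 160 mm high, standing well off to one side of the jig. Origin: centre of its underside.
- mouse: Bystander: black computer mouse, about 75 x 60 x 34 mm, well off to one side of the jig. Origin: underside.
Not all that is in view belongs to the job. What is shaped like the carrier but red is not meant.

How it is judged:
By the outcome, as a careful person would: the job done as asked, in the order asked, and still so for the second after the job is handed in, with the robot touching nothing.
It also fails if it takes over 45 s, if anything falls off the work surface, if the arm or the gripper's body presses on something with over 40 N, if the wrist force passes 120 N, or if a joint passes its speed limit or range.

## Working session

There is one attempt and no reset: what is moved stays moved. The work goes in short steps, Python scripts to look and compute and a tool call to move; the robot and the scene stay as the last step left them, time stands still between calls to the robot, and variables do not carry over. Pictures are saved under pics/ and viewed, at most 10 in all, crops included, and the job is handed in when it is done.

Besides the shell and the picture viewer there is one more tool, called after "Request:" as a command line: name --argument value ..., lists and objects as JSON in quotes. play_rows: Moves the arm, as the interface text tells. Its arguments: {"type":"object","properties":{"xyz":{"type":"array","items":{"type":"array","items":{"type":"number"}}},"rot":{"type":"array","items":{"type":"array","items":{"type":"number"}}},"grip":{"type":"array","items":{"type":"number"}}},"required":["xyz","rot","grip"]}

```bash
mkdir -p pics; ls
python3 - <<'E'
from bench import readout, vision, ctrl
import cv2,numpy as np
o=readout.get_obs();print(o['time_s'],o['eef_pos'],o['eef_rot'],o['opening'],ctrl.tips_ahead)
for n in("scene","top"):
    c=vision.camera(n);cv2.imwrite(f"pics/{n}0.png",c["color"][:,:,::-1]);np.savez(n+"0.npz",**c)
    print(n,c["camera_matrix"].round(1).tolist(),c["extrinsics"].round(3).tolist(),(c["depth"]>0).mean())
E
```

```text
pics
0.0 [0.17995883 0.54557699 0.24940242] [-3.06989346e-04  1.58736931e-01  9.87320547e-01 -7.93161272e-04] 1.0011230151854562 0.019
scene [[529.0, 0.0, 280.4], [0.0, 529.0, 213.4], [0.0, 0.0, 1.0]] [[-0.528, 0.596, -0.605, 1.421], [0.849, 0.38, -0.367, 0.506], [0.011, -0.708, -0.706, 1.111], [0.0, 0.0, 0.0, 1.0]] 0.995969387755102
top [[487.4, 0.0, 278.2], [0.0, 487.4, 209.2], [0.0, 0.0, 1.0]] [[-0.018, -0.994, 0.109, 0.43], [-1.0, 0.017, -0.011, -0.007], [0.009, -0.109, -0.994, 1.442], [0.0, 0.0, 0.0, 1.0]] 0.9959948979591837
```

View pics/scene0.png

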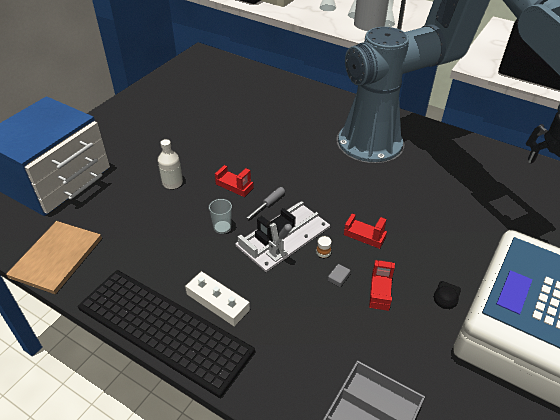

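View pics/top0.png

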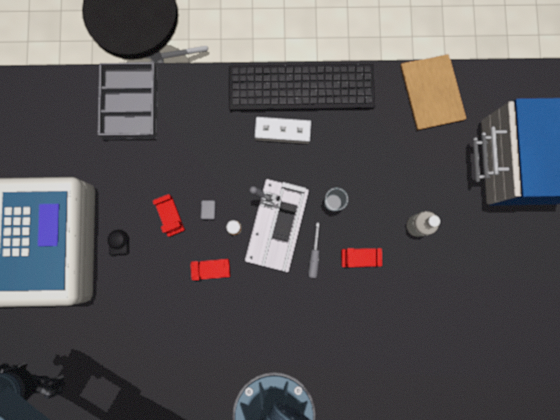

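The scene view shows the white jig at about (285,235), with the black carrier on it at (275,225) and the lever at (278,240). The top view shows the plate at (278,225), the black carrier at (285,222), the clamp at (268,197), the end stop at (292,187) and the screwdriver at (315,250). The beaker is at (336,200), the jar at (233,227) and the case at (208,210). Carrier-shaped candidates in the top view are the red ones at (168,215), (210,269) and (362,258), which are not meant, and the black one in the channel, which is the one. I'll confirm it in an enlarged crop.

```bash
cat > h.py <<'E'
import numpy as np,cv2
def pts(c):
    d=c["depth"];K=c["camera_matrix"];v,u=np.indices(d.shape)
    p=np.stack([(u-K[0,2])/K[0,0]*d,(v-K[1,2])/K[1,1]*d,d],-1)
    E=c["extrinsics"];return p@E[:3,:3].T+E[:3,3]
def ray(c,uv,z):
    K=c["camera_matrix"];E=c["extrinsics"]
    r=E[:3,:3]@np.linalg.solve(K,[uv[0],uv[1],1.]);o=E[:3,3];return o+r*(z-o[2])/r[2]
E
python3 - <<'E'
from h import *
c=dict(np.load("top0.npz"));P=pts(c);g=c["color"].astype(int)
roi=np.zeros(g.shape[:2],bool);roi[170:280,240:315]=1
print('bench z',np.median(P[260:300,320:340,2]))
m=roi&(g.min(2)>110)
mm=cv2.morphologyEx(m.astype(np.uint8),cv2.MORPH_CLOSE,np.ones((3,3)))
n,l,s,_=cv2.connectedComponentsWithStats(mm);k=1+s[1:,4].argmax()
uv=np.argwhere(l==k)[:,::-1]
b=cv2.boxPoints(cv2.minAreaRect(uv.astype(np.float32)));print(b)
W=np.array([ray(c,q,.012) for q in b]);print(W.round(4)); print([np.linalg.norm(W[i]-W[i-1]).round(4) for i in range(4)])
# plate by depth
q=P[roi&(P[...,2]>.006)&(P[...,2]<.10)]
r=cv2.minAreaRect((q[:,:2]*1000).astype(np.float32));print(r)
im=c["color"][165:285,230:330,::-1];a=cv2.resize(im,None,fx=5,fy=5,interpolation=cv2.INTER_CUBIC)
cs=dict(np.load("scene0.npz"));i2=cs["color"][170:290,225:345,::-1];i2=cv2.resize(i2,(300*2//2,600//2))
cv2.imwrite("pics/crop.png",a)
E
```

```text
bench z 4.72605369574719e-05
[[243.9412  261.2353 ]
 [265.00003 177.     ]
 [309.23532 188.05884]
 [288.17648 272.29413]]
[[ 0.4365  0.079   0.012 ]
 [ 0.6844  0.0138  0.012 ]
 [ 0.6489 -0.117   0.012 ]
 [ 0.4021 -0.0493  0.012 ]]
[np.float64(0.1329), np.float64(0.2564), np.float64(0.1355), np.float64(0.256)]
((542.7783203125, -19.769287109375), (219.2320556640625, 319.2410583496094), 89.43453216552734)
```

View pics/crop.png

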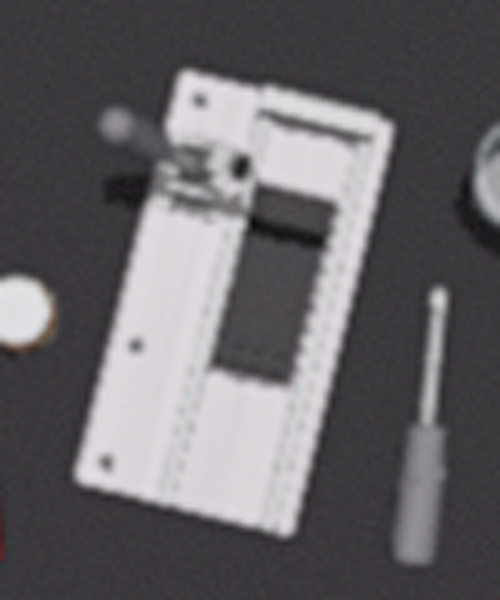

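The crop confirms the black block with its upright frame sits in the jig channel. Its rear edge is at crop (250,378), i.e. full-image (280,241). The stop is at the upper right and the clamp at the upper left.

```bash
cat >> h.py <<'E'
from scipy.spatial.transform import Rotation as R
def setjig(o,yaw): np.savez("jig.npz",o=o,yaw=yaw)
def tojig(p):
    j=np.load("jig.npz");c,s=np.cos(j['yaw']),np.sin(j['yaw']);d=np.array(p[:2])-j['o'];return np.array([c*d[0]+s*d[1],-s*d[0]+c*d[1],p[2]])
def toworld(p):
    j=np.load("jig.npz");c,s=np.cos(j['yaw']),np.sin(j['yaw']);return np.array([j['o'][0]+c*p[0]-s*p[1],j['o'][1]+s*p[0]+c*p[1],p[2]])
def move(obs,pj):
    "tool-frame shift (mm) and turn to TCP at jig point pj (m), tool y along jig y"
    j=np.load("jig.npz");w,x,y,z=obs['eef_rot'];T=R.from_quat([x,y,z,w]);yaw=float(j['yaw'])
    G=R.from_matrix(np.array([[-np.cos(yaw),-np.sin(yaw),0],[-np.sin(yaw),np.cos(yaw),0],[0,0,-1]]).T if 0 else np.column_stack([[-np.cos(yaw),-np.sin(yaw),0],[-np.sin(yaw),np.cos(yaw),0],[0,0,-1]]))
    d=T.inv().apply(toworld(pj)-obs['eef_pos'])*1000;return d.round(1),(T.inv()*G).as_rotvec().round(4)
E
python3 - <<'E'
from h import *
from bench import readout
c=dict(np.load("top0.npz"))
f=lambda a,b,z:ray(c,((a+.5)/5+230-.5,(b+.5)/5+165-.5),z)
bl,br,tl,tr=[f(*q,.012) for q in((78,482),(295,537),(180,70),(395,120))]
print(bl,br,tl,tr,np.linalg.norm(br-bl),np.linalg.norm(tl-bl))
d=tl-bl;d2=tr-br;yaws=[np.arctan2(q[1],q[0]) for q in(d,d2)]
e=br-bl;yaws.append(np.arctan2(e[1],e[0])+np.pi/2);print(np.degrees(yaws))
yaw=np.mean(yaws);ux=np.array([np.cos(yaw),np.sin(yaw)]);uy=np.array([-ux[1],ux[0]])
mid=((bl+br+tl+tr)/4)[:2];o=mid+.010*ux-.020*uy;setjig(o,yaw);print(o,yaw)
for q,z in(((250,378),.057),((325,140),.046),((118,125),.157)):print(tojig(f(*q,z)).round(4))
o=readout.get_obs();print(move(o,[-.10,0,.22]))
E
```

```text
[0.43710314 0.07534316 0.012     ] [ 0.40292247 -0.05059821  0.012     ] [0.67956529 0.01205199 0.012     ] [ 0.64735108 -0.11508077  0.012     ] 0.1304973047844222 0.2505866394571005
[-14.62976161 -14.77846816 -15.18438985]
[ 0.54627028 -0.04146698] -0.25942934481055474
[-0.0548  0.0019  0.057 ]
[ 0.0898 -0.0074  0.046 ]
[0.0544 0.1024 0.157 ]
(array([-432. , -448.6,   30. ]), array([-0.0016, -0.0004, -0.0594]))
```

Request:
play_rows --xyz '[[-43,-45,3],[-86,-90,6],[-130,-135,9],[-173,-180,12],[-216,-224,15],[-259,-269,18],[-302,-314,21],[-346,-359,24],[-389,-404,27],[-432,-449,30]]' --rot '[[0,0,-0.01],[0,0,-0.02],[0,0,-0.03],[0,0,-0.04],[0,0,-0.05],[0,0,-0.059],[0,0,-0.059],[0,0,-0.059],[0,0,-0.059],[0,0,-0.059]]' --grip '[0,0,0,0,0,0,0,0,0,0]'

```text
time_s: 1.35
eef_pos: [0.4501, -0.0177, 0.2202]
eef_rot: [0.0, 0.13, 0.992, 0.0]
wrist_force: [1.2, 0.7, 1.2]
opening: -0.002
grasp_force: 0.0
```

Run:
```python
from h import *
from bench import readout,vision
o=readout.get_obs();print(o['time_s'],tojig(o['eef_pos']),o['opening'],move(o,[-.1,0,.22]),move(o,[-.1,0,.055]))
c=vision.camera("wrist");cv2.imwrite("pics/w1.png",c["color"][:,:,::-1])
w,x,y,z=o['eef_rot'];T=np.eye(4);T[:3,:3]=R.from_quat([x,y,z,w]).as_matrix();T[:3,3]=o['eef_pos']
c["extrinsics"]=T@c.pop("hand_eye");np.savez("w1.npz",**c)
```

```text
1.35 [-0.09909856 -0.00168393  0.22017189] -0.0015636405394243765 (array([0.9, 1.7, 0.2]), array([ 0.0002,  0.0003, -0.0009])) (array([  1. ,   1.6, 165.2]), array([ 0.0002,  0.0003, -0.0009]))
```

View pics/w1.png

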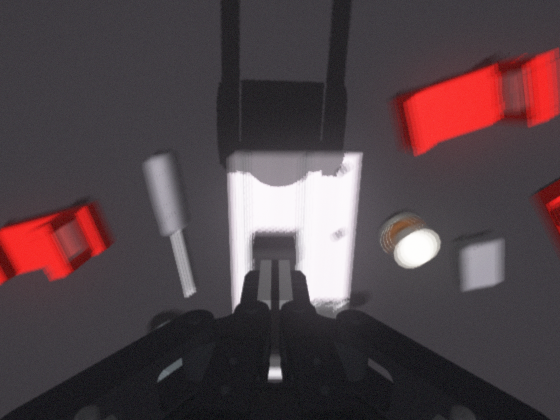

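The wrist view shows the plate at (295,230), the carrier's rear lip at about (275,235) and the shut fingertips at (275,265). They are lined up with the channel. Next I descend behind the lip.

Request:
play_rows --xyz '[[1,2,30],[1,2,60],[1,2,90],[1,2,120],[1,2,145],[1,2,160],[1,2,166],[1,2,166],[1,2,166],[1,2,166]]' --rot '[[0,0,0],[0,0,0],[0,0,0],[0,0,0],[0,0,0],[0,0,0],[0,0,0],[0,0,0],[0,0,0],[0,0,0]]' --grip '[0,0,0,0,0,0,0,0,0,0]'

```text
time_s: 2.65
eef_pos: [0.4498, -0.0136, 0.055]
eef_rot: [0.001, 0.13, 0.992, -0.0]
wrist_force: [0.5, -0.8, -0.4]
opening: -0.001
grasp_force: 0.0
```

Run:
```python
from h import *
from bench import readout,vision
o=readout.get_obs();print(o['time_s'],tojig(o['eef_pos']),o['wrist_force'])
a=vision.camera("wrist");b=vision.camera("scene")
im=cv2.resize(b["color"][160:290,210:350,::-1],(560,520),interpolation=cv2.INTER_CUBIC)
cv2.imwrite("pics/s2.png",im)
```

```text
2.65 [-0.10037507  0.00223414  0.05504693] [ 0.52787078 -0.83339723 -0.41705877]
```

View pics/s2.png

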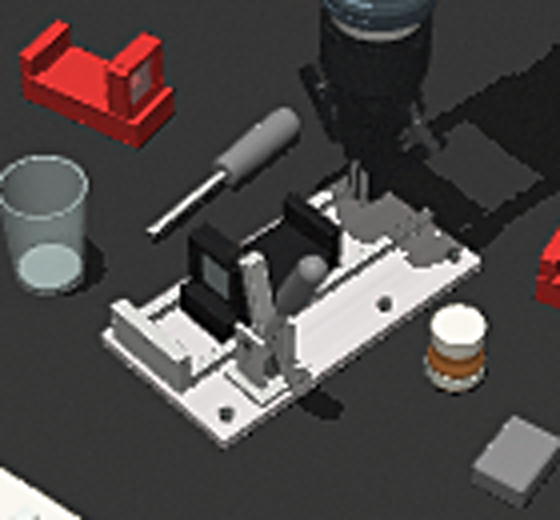

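The fingers stand in the channel behind the lip, at crop (358,185), and nothing is touched. Now I push along -x of the tool.

Request:
play_rows --xyz '[[-10,-2,0],[-20,-2,0],[-28,-2,0],[-34,-2,0],[-40,-2,0],[-46,-2,0],[-52,-2,0],[-58,-2,0],[-64,-2,0],[-69,-2,0]]' --rot '[[0,0,0],[0,0,0],[0,0,0],[0,0,0],[0,0,0],[0,0,0],[0,0,0],[0,0,0],[0,0,0],[0,0,0]]' --grip '[0,0,0,0,0,0,0,0,0,0]'

```text
time_s: 4.0
eef_pos: [0.5158, -0.0332, 0.0543]
eef_rot: [0.0, 0.13, 0.992, -0.0]
wrist_force: [-0.7, 0.3, 0.3]
opening: -0.003
grasp_force: 0.6
```

Request:
play_rows --xyz '[[-1,0,0],[-2,0,0],[-3,0,0],[-4,0,0],[-5,0,0],[-6,0,0],[-7,0,0],[-8,0,0],[-8,0,0],[-8,0,0]]' --rot '[[0,0,0],[0,0,0],[0,0,0],[0,0,0],[0,0,0],[0,0,0],[0,0,0],[0,0,0],[0,0,0],[0,0,0]]' --grip '[0,0,0,0,0,0,0,0,0,0]'

```text
time_s: 5.25
eef_pos: [0.5233, -0.0352, 0.0544]
eef_rot: [0.0, 0.13, 0.992, -0.0]
wrist_force: [-0.4, 0.3, 0.5]
opening: 0.002
grasp_force: 0.1
```

Request:
play_rows --xyz '[[-0.5,0,0],[-1,0,0],[-1.5,0,0],[-2,0,0],[-2.5,0,0],[-3,0,0],[-3.5,0,0],[-4,0,0],[-4,0,0],[-4,0,0]]' --rot '[[0,0,0],[0,0,0],[0,0,0],[0,0,0],[0,0,0],[0,0,0],[0,0,0],[0,0,0],[0,0,0],[0,0,0]]' --grip '[0,0,0,0,0,0,0,0,0,0]'

```text
time_s: 6.5
eef_pos: [0.5249, -0.0355, 0.0538]
eef_rot: [-0.002, 0.129, 0.992, 0.0]
wrist_force: [-9.6, 2.1, 6.2]
opening: 0.003
grasp_force: 4.7
```

Run:
```python
from h import *
from bench import readout,vision
o=readout.get_obs();print(o['time_s'],tojig(o['eef_pos']),o['wrist_force'])
b=vision.camera("scene")
im=cv2.resize(b["color"][190:280,230:330,::-1],(800,600) if 0 else (660,594),interpolation=cv2.INTER_CUBIC)
cv2.imwrite("pics/s3.png",im)
```

```text
6.5 [-0.02216909  0.00028489  0.05375737] [-9.57438178  2.0996605   6.19066941]
```

View pics/s3.png

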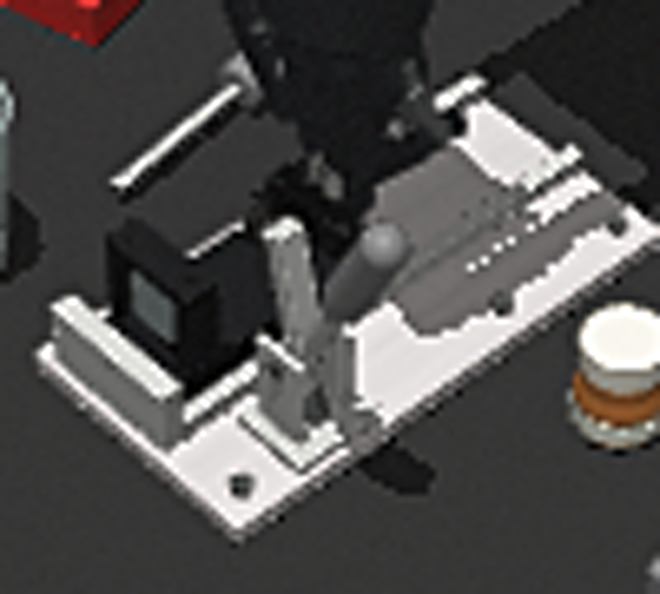

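The carrier's front appears to be against the stop, at crop (130,360). The force is rising at TCP x of -22 mm, close to the expected -21. I'll press slightly harder to confirm, then back off.

Request:
play_rows --xyz '[[-0.5,0,0],[-1,0,0],[-1.5,0,0],[-2,0,0],[-2,0,0],[-2,0,0],[-2,0,0],[-2,0,0],[-2,0,0],[-2,0,0]]' --rot '[[0,0,0],[0,0,0],[0,0,0],[0,0,0],[0,0,0],[0,0,0],[0,0,0],[0,0,0],[0,0,0],[0,0,0]]' --grip '[0,0,0,0,0,0,0,0,0,0]'

```text
time_s: 7.8
eef_pos: [0.525, -0.0354, 0.0533]
eef_rot: [-0.005, 0.129, 0.992, 0.001]
wrist_force: [-15.0, 3.0, 9.8]
opening: 0.001
grasp_force: 7.7
```

Request:
play_rows --xyz '[[1,0,0],[3,0,0],[6,0,0],[15,0,0],[25,0,0],[25,0,-40],[25,0,-90],[25,0,-140],[25,0,-165],[25,0,-165]]' --rot '[[0,0,0],[0,0,0],[0,0,0],[0,0,0],[0,0,0],[0,0,0],[0,0,0],[0,0,0],[0,0,0],[0,0,0]]' --grip '[0,0,0,0,0,0,0,0,0,0]'

```text
time_s: 9.05
eef_pos: [0.5058, -0.0305, 0.2217]
eef_rot: [0.003, 0.13, 0.992, -0.0]
wrist_force: [-0.1, -0.6, -0.2]
opening: 0.0
grasp_force: 0.0
```

Run:
```python
from h import *
from bench import readout,vision
o=readout.get_obs();print(o['time_s'],tojig(o['eef_pos']),o['wrist_force'])
print(move(o,[.055,.155,.22]),move(o,[.055,.155,.149]))
c=vision.camera("wrist")
w,x,y,z=o['eef_rot'];T=np.eye(4);T[:3,:3]=R.from_quat([x,y,z,w]).as_matrix();T[:3,3]=o['eef_pos']
c["extrinsics"]=T@c.pop("hand_eye");np.savez("w4.npz",**c)
cv2.imwrite("pics/w4.png",c["color"][:,:,::-1])
```

```text
9.05 [-4.18918055e-02  1.76627176e-04  2.21694727e-01] [-0.12170439 -0.64693036 -0.20912017]
(array([-96.8, 154.9,   2.2]), array([-0.0002,  0.0054, -0.0003])) (array([-96.4, 154.9,  73.2]), array([-0.0002,  0.0054, -0.0003]))
```

View pics/w4.png

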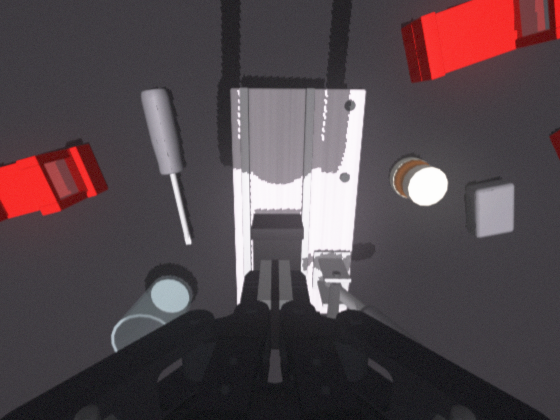

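The carrier's lip now shows at (277,215), the plate's rear edge at v=89, and the clamp and lever at (335,285). I'll check these numerically while moving to the lever's outer side.

Run:
```python
from h import *
c=dict(np.load("w4.npz"));g=c["color"].astype(int).sum(2)
col=g[200:245,262:295].mean(1);print(col.astype(int).tolist())
print('plate rear',tojig(ray(c,(295,89),.012)).round(4),'L/R',tojig(ray(c,(232,89),.012)).round(4),tojig(ray(c,(365,89),.012)).round(4))
for v in(213,215):print(v,tojig(ray(c,(277,v),.057)).round(4))
```

```text
[749, 749, 748, 748, 748, 748, 748, 742, 691, 567, 477, 458, 450, 375, 269, 220, 215, 214, 213, 211, 211, 210, 209, 208, 208, 206, 205, 208, 228, 256, 268, 268, 263, 260, 256, 253, 249, 247, 245, 242, 246, 250, 248, 247, 246]
plate rear [-0.1363  0.0201  0.012 ] L/R [-0.1363 -0.0399  0.012 ] [-0.1363  0.0866  0.012 ]
213 [-0.0269  0.0028  0.057 ]
215 [-0.025   0.0029  0.057 ]
```

Request:
play_rows --xyz '[[-10,15,2],[-25,40,2],[-40,65,2],[-55,90,2],[-70,115,2],[-85,140,2],[-97,155,2],[-97,155,2],[-97,155,2],[-97,155,2]]' --rot '[[0,0.005,0],[0,0.005,0],[0,0.005,0],[0,0.005,0],[0,0.005,0],[0,0.005,0],[0,0.005,0],[0,0.005,0],[0,0.005,0],[0,0.005,0]]' --grip '[0,0,0,0,0,0,0,0,0,0]'

```text
time_s: 10.35
eef_pos: [0.6377, 0.0943, 0.2167]
eef_rot: [-0.003, 0.13, 0.992, 0.0]
wrist_force: [1.0, 0.1, 0.1]
opening: -0.0
grasp_force: 0.0
```

The lip's top edge, at v≈228, gives jig x of about -11 mm after allowing for bias, so the carrier is home. Now I go down beside the lever.

Run:
```python
from h import *
from bench import readout
o=readout.get_obs();print(tojig(o['eef_pos']),move(o,[.055,.155,.149]),move(o,[.055,.055,.149]))
```

```text
[0.05356761 0.15470109 0.21673776] (array([-1.8,  0.3, 67.7]), array([-0.0003, -0.006 , -0.0009])) (array([ -1.9, -99.7,  67.8]), array([-0.0003, -0.006 , -0.0009]))
```

Request:
play_rows --xyz '[[-1,0,15],[-2,0,30],[-2,0,45],[-2,0,60],[-2,0,66],[-2,0,66],[-2,-4,66],[-2,-8,66],[-2,-12,66],[-2,-15,66]]' --rot '[[0,0,0],[0,0,0],[0,0,0],[0,0,0],[0,0,0],[0,0,0],[0,0,0],[0,0,0],[0,0,0],[0,0,0]]' --grip '[0,0,0,0,0,0,0,0,0,0]'

```text
time_s: 11.6
eef_pos: [0.6361, 0.0793, 0.1515]
eef_rot: [-0.002, 0.13, 0.992, 0.0]
wrist_force: [0.1, -0.3, 0.6]
opening: 0.002
grasp_force: 0.0
```

Request:
play_rows --xyz '[[0,-3,0],[0,-7,0],[0,-11,0],[0,-15,0],[0,-19,0],[0,-23,0],[0,-27,0],[0,-31,0],[0,-35,0],[0,-39,0]]' --rot '[[0,0,0],[0,0,0],[0,0,0],[0,0,0],[0,0,0],[0,0,0],[0,0,0],[0,0,0],[0,0,0],[0,0,0]]' --grip '[0,0,0,0,0,0,0,0,0,0]'

```text
time_s: 12.85
eef_pos: [0.6276, 0.0434, 0.1531]
eef_rot: [-0.0, 0.129, 0.992, 0.002]
wrist_force: [3.2, 6.1, 5.2]
opening: 0.001
grasp_force: 3.2
```

Run:
```python
from h import *
from bench import readout,vision
o=readout.get_obs();print(o['time_s'],tojig(o['eef_pos']),o['wrist_force'])
b=vision.camera("scene")
cv2.imwrite("pics/s5.png",cv2.resize(b["color"][170:280,220:330,::-1],(600,600),interpolation=cv2.INTER_CUBIC))
```

```text
12.85 [0.05679276 0.10287947 0.15307878] [3.21761951 6.07027042 5.16551862]
```

View pics/s5.png

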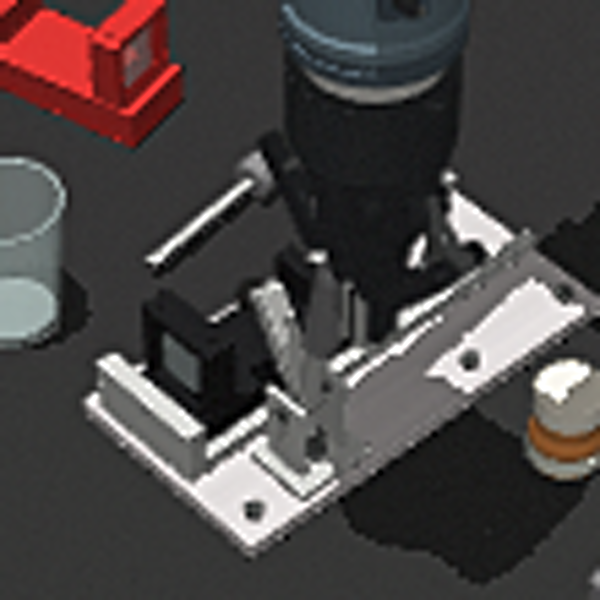

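The lever, at crop (315,290), is moving with the fingers, and the carrier still sits at the stop. I continue past the dead point.

Request:
play_rows --xyz '[[0,-4,0],[0,-8,0],[0,-12,0],[0,-16,0],[0,-20,0],[0,-24,0],[0,-28,0],[0,-32,0],[0,-36,0],[0,-40,0]]' --rot '[[0,0,0],[0,0,0],[0,0,0],[0,0,0],[0,0,0],[0,0,0],[0,0,0],[0,0,0],[0,0,0],[0,0,0]]' --grip '[0,0,0,0,0,0,0,0,0,0]'

```text
time_s: 14.15
eef_pos: [0.6155, 0.0029, 0.1511]
eef_rot: [-0.003, 0.13, 0.992, 0.0]
wrist_force: [-0.0, -0.4, 0.3]
opening: 0.003
grasp_force: 0.0
```

Request:
play_rows --xyz '[[0,-3,0],[0,-6,0],[0,-9,0],[0,-12,0],[0,-12,0],[0,-12,0],[0,-12,0],[0,-12,0],[0,-12,0],[0,-12,0]]' --rot '[[0,0,0],[0,0,0],[0,0,0],[0,0,0],[0,0,0],[0,0,0],[0,0,0],[0,0,0],[0,0,0],[0,0,0]]' --grip '[0,0,0,0,0,0,0,0,0,0]'

```text
time_s: 15.4
eef_pos: [0.6127, -0.0082, 0.1513]
eef_rot: [-0.002, 0.13, 0.992, 0.0]
wrist_force: [-0.3, -0.4, -0.1]
opening: 0.001
grasp_force: 0.0
```

Run:
```python
from h import *
from bench import readout,vision
o=readout.get_obs();print(o['time_s'],tojig(o['eef_pos']),o['wrist_force'])
b=vision.camera("scene")
cv2.imwrite("pics/s6.png",cv2.resize(b["color"][170:280,220:330,::-1],(600,600),interpolation=cv2.INTER_CUBIC))
```

```text
15.4 [0.05567351 0.04920156 0.15129892] [-0.30347167 -0.44302818 -0.09893423]
```

View pics/s6.png

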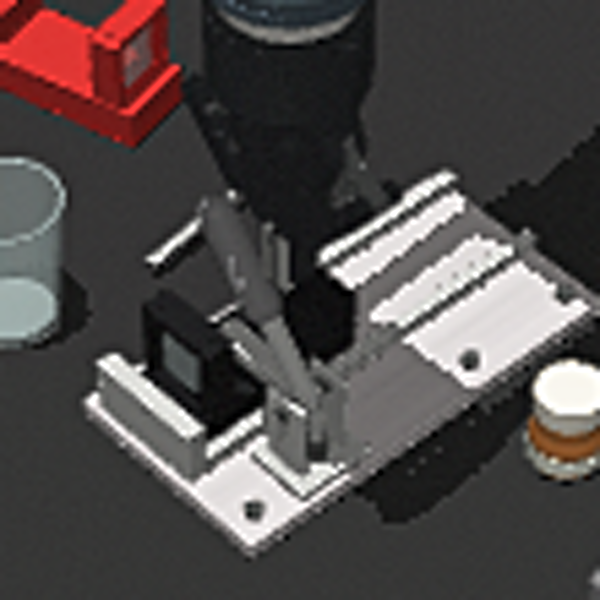

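The lever has snapped over the channel, with its grip end at crop (220,215), and the arm lies on the carrier. The force is zero. I back away.

Request:
play_rows --xyz '[[0,10,0],[0,25,0],[0,40,0],[0,50,-20],[0,55,-60],[0,55,-100],[40,55,-130],[90,60,-130],[140,70,-130],[190,80,-130]]' --rot '[[0,0,0],[0,0,0],[0,0,0],[0,0,0],[0,0,0],[0,0,0],[0,0,0],[0,0,0],[0,0,0],[0,0,0]]' --grip '[0,0,0,0,0,0,0,0,0,0]'

```text
time_s: 16.7
eef_pos: [0.4488, 0.1191, 0.2824]
eef_rot: [-0.002, 0.129, 0.992, 0.001]
wrist_force: [-0.5, 1.4, 1.0]
opening: -0.001
grasp_force: 0.0
```

Request:
play_rows --xyz '[[10,30,0],[10,80,0],[10,120,0],[10,150,0],[10,150,0],[10,150,0],[10,150,0],[10,150,0],[10,150,0],[10,150,0]]' --rot '[[0,0,0],[0,0,0],[0,0,0],[0,0,0],[0,0,0],[0,0,0],[0,0,0],[0,0,0],[0,0,0],[0,0,0]]' --grip '[0,0,0,0,0,0,0,0,0,0]'

```text
time_s: 17.95
eef_pos: [0.4792, 0.265, 0.2824]
eef_rot: [-0.002, 0.13, 0.992, 0.0]
wrist_force: [0.5, 0.1, -0.9]
opening: 0.0
grasp_force: 0.0
```

Run:
```python
from h import *
from bench import readout,vision
o=readout.get_obs();print(o['time_s'],o['eef_pos'],o['wrist_force'])
b=vision.camera("scene");t=vision.camera("top")
a=cv2.resize(b["color"][170:290,220:340,::-1],(400,600)[:1]*2,interpolation=cv2.INTER_CUBIC)
d=cv2.resize(t["color"][165:285,230:350,::-1],(400,400),interpolation=cv2.INTER_CUBIC)
cv2.imwrite("pics/f7.png",np.hstack([a,d]))
```

```text
17.95 [0.47917832 0.26502308 0.28238574] [ 0.50364682  0.0904267  -0.93074066]
```

View pics/f7.png

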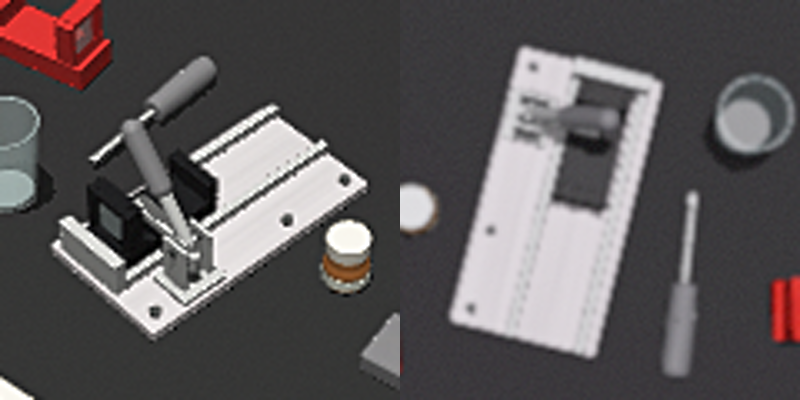

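The final view shows the lever locked over the carrier and the bystanders in place. One numeric check of the home position comes before handing in.

Run:
```python
from h import *
from bench import vision
t=vision.camera("top");old=dict(np.load("top0.npz"))
E=np.linalg.inv(t["extrinsics"]);K=t["camera_matrix"]
for nm,c in(("old",old),("new",t)):
    g=c["color"].astype(np.float32).mean(2)
    for z in (.057,.012):
        xs=np.arange(-.085,.02,.0015) if z>.02 else np.arange(.06,.115,.0015)
        prof=[]
        for x in xs:
            vs=[]
            for y in np.linspace(-.015,.015,7):
                p=E[:3,:3]@toworld([x,y,z if z>.02 else .046])+E[:3,3];u=K@p/p[2];vs.append(cv2.getRectSubPix(g,(1,1),(float(u[0]),float(u[1])))[0,0])
            prof.append(np.mean(vs))
        print(nm,z,[(round(x*1000),int(v)) for x,v in zip(xs,prof)][::2])
        if z>.02:
            k=np.argmax(np.array(prof)<140);print('edge',xs[k]*1000)
```

```text
old 0.057 [(-85, 215), (-82, 215), (-79, 215), (-76, 215), (-73, 215), (-70, 215), (-67, 216), (-64, 217), (-61, 214), (-58, 189), (-55, 137), (-52, 85), (-49, 67), (-46, 72), (-43, 74), (-40, 71), (-37, 70), (-34, 73), (-31, 74), (-28, 74), (-25, 75), (-22, 74), (-19, 74), (-16, 74), (-13, 74), (-10, 74), (-7, 74), (-4, 74), (-1, 74), (2, 74), (5, 74), (8, 74), (11, 74), (14, 74), (17, 74)]
edge -54.99999999999998
old 0.012 [(60, 203), (63, 217), (66, 218), (69, 217), (72, 217), (75, 217), (78, 217), (81, 217), (84, 218), (87, 214), (90, 184), (93, 130), (96, 104), (99, 157), (102, 206), (105, 218), (108, 210), (111, 169), (114, 100)]
new 0.057 [(-85, 215), (-82, 215), (-79, 215), (-76, 215), (-73, 215), (-70, 215), (-67, 215), (-64, 216), (-61, 216), (-58, 216), (-55, 216), (-52, 216), (-49, 216), (-46, 216), (-43, 216), (-40, 216), (-37, 217), (-34, 216), (-31, 217), (-28, 217), (-25, 218), (-22, 214), (-19, 185), (-16, 132), (-13, 75), (-10, 58), (-7, 70), (-4, 74), (-1, 72), (2, 71), (5, 73), (8, 74), (11, 74), (14, 74), (17, 74)]
edge -15.999999999999945
new 0.012 [(60, 96), (63, 109), (66, 115), (69, 113), (72, 99), (75, 74), (78, 65), (81, 70), (84, 72), (87, 73), (90, 71), (93, 68), (96, 90), (99, 159), (102, 207), (105, 218), (108, 210), (111, 170), (114, 100)]
```

The rear edge, corrected for parallax and bias, is at about -10.8 mm. No bright gap shows at the stop, and the pushing stalled hard at 15 N, so the carrier is home and clamped.

```bash
python3 -c "
from bench import ctrl
print(ctrl.hand_in())"
```

```text
the job is handed in; nothing more can be done
None
```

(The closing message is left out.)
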